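# Index the outlet arm from the waste cup to the first collecting vial

### The arm

A 7-joint arm with a two-finger parallel gripper is mounted at the origin on the work surface. World frame = base frame: x ahead of the robot, y to its left, z up, the work surface at z = 0. Lengths are in m, angles in rad, forces in N, time in s.
With the tool pointing down it reaches from about 0.375 to 0.925 m from the base axis. Payload 3.1 kg.
Tool frame: the origin (TCP) lies between the finger pads; the fingertips stand 19 mm ahead of it and the grasp point (between the pads) is the TCP; z points along the fingers, y is the line along which they close (so a half turn about z gives the same grasp; the last joint's range is limited). The gripper opens to 85 mm and grips with 20 to 120 N. Pads are 22 mm wide; open, the fingers measure 114 mm over their backs; the gripper's body (76 mm by 85 mm) begins 54 mm behind the grasp point. The pads swing forward as they close: fully open they stand 13 mm farther back than shut.
Start: joints at [-1.324, 0.383, 0.044, 1.598, -0.018, 1.161, -0.05], TCP at [0.22, 0.612, 0.225] pointing down, gripper open.
Joint ranges: [-2.61, 2.61], [-0.41, 2.15], [-1.48, 1.57], [0, 2.5], [-1.57, 4.71], [0.05, 1.97], [-2.85, 2.85]. Speed limits (rad/s): [2.79, 2.79, 3.14, 3.14, 3.14, 3.14, 3.14].

### API

Orientations are given as a unit quaternion [x, y, z, w].
In Python, from bench import move_ptp, movel, move_j, move_gripper, pause, inverse_kinematics, read_camera, camera_params, MotionError, sign_off, look_for, tip_of, read_time_s, read_qpos, read_joint_vel, read_effort, read_eef_pos, read_tcp_rot, read_ft_force, read_ft_torque, read_finger_gap, read_grasp_force gives the robot as it stands. Calls block until the motion is done:
- move_ptp(position, orientation): joint-space move of the TCP to a pose.
- movel(position, orientation=None, speed=0.15): straight line of the TCP; orientation=None keeps the orientation; speed is the mean speed in m/s.
- move_j(angles): joint-space move.
- move_gripper(opening, effort=None): finger opening in m; effort is the grip in N (None keeps the last); returns when the fingers have stopped.
- pause(seconds).
- inverse_kinematics(position, orientation): joint angles nearest the present ones, or None.
- read_camera(name): name is "scene" or "side" or "wrist"; returns the picture (400x640x3 uint8, red, green, blue); there is no depth.
- camera_params(name): a dict with "K" (3x3 intrinsics, pixels), "dist_coeffs" ([k1, k2, p1, p2, k3] as OpenCV has them; the pictures are not rectified), "camera_from_world" (4x4, takes a point from world to camera coordinates). Camera axes: x right, y down, z forward; pixel columns grow to the right and rows downward; lengths in m; the calibration is good to about 2 mm. A picture is of the moment at which its call begins: read the wrist's pose just before it. camera_params takes no time and is no camera call; for the wrist camera it gives the pose at the moment of the call.
A pose or a line that the arm cannot do raises MotionError and nothing moves.
- sign_off(): hands the job in; it is judged then, once.
Trained networks look in the newest picture that a camera, given by its name, has taken for a name from the list of things; names that differ only in an ending like _2 or _b are one class to them, and where a whole thing is asked for, a point or a joint stands for the part that bears it (a point fixed in the world has none). Each returns a list of dicts, best first, with "confidence" (0 to 1); they miss things now and then, are a little off and sometimes report something else, mostly with a low value. They report only what shows in the picture. A call takes as long as a camera call.
- look_for(camera, name): "at" ([column, row] in pixels, amid what is visible of it).
- tip_of(camera, name): "at" ([column, row] in pixels: a listed point, or the origin of a listed thing).
Readings, each from a call of its own:
- read_time_s(): time.
- read_qpos(): joint angles.
- read_joint_vel(): joint speeds.
- read_effort(): joint torques, N m.
- read_eef_pos(): TCP position.
- read_tcp_rot(): TCP orientation.
- read_ft_force(): force on the tool from outside, world axes, zero at the start.
- read_ft_torque(): the same for the moment, N m.
- read_finger_gap(): finger opening in m.
- read_grasp_force(): force on a finger pad.
Only numpy, scipy, OpenCV 4.12 (cv2) and the standard library are available. Lean on these libraries where they do the work, as an engineer would, in place of code of your own. Each camera call takes 0.05 s, during which the arm holds its last target. There are 200 camera calls.

### The job

Move the column's outlet arm from the waste cup to the first collecting vial: draw the spring pull ring up until its pin is out of the waste notch, swing the arm counter-clockwise (seen from above), and let the pin drop fully home in the next notch it comes to - the first vial's, not the second's - so that the arm is locked there. Where that notch sits depends on how the vial station was last clamped, so find it by feel and never force the pin hard against the plates or notch walls. Let go at the end, and leave the bottle, beaker, screw cap and spanner where they are.

Things in the scene. Friction and masses are not known exactly. Their poses are not given: they have to be found in the camera images.
- stand: outlet stand fixed to the bench: cream fan-shaped foot (radius 250 mm), column, aluminium index plate (top 80 mm up). Origin: on the bench, on the upright pivot axis of the swing arm. Its -x axis points to the waste notch and cup. 32 mm wide arm bar, top 104 mm up; nozzle at radius 215 mm; two 20 mL vials in a rack clamped to the foot.
- ring (a point): centre of the upright steel pull ring on the arm, 150 mm from the pivot, 144 mm above the bench with the pin home; 38 mm outside, 20 mm hole, 9 mm thick along its own y (the swing direction; x is along the arm, to the pivot; z up). Pinch it across y from above; its lowest point is 21 mm above the arm bar, 6 mm above its 26 mm wide barrel. It rises with the pin and swings with the arm.
- drip_arm (a joint): swing of the arm about the upright pivot, rad, counter-clockwise from above positive: 0 in the waste notch. The next (first vial's) notch lies anywhere from 0.367 to 0.593, as the station was clamped; the second vial's notch 0.349 further. Notches 10 mm wide for the 8 mm pin (flat end, 1.2 mm chamfer). Stops at -0.12 and 1.05; takes about 2 N at the ring to swing.
- plunger (a joint): height of the sprung pin and ring above home, m: 0 home in a notch, up to the stop at 0.016; spring pushes down, 8 N at 0, 13 N at 0.016. The pin rests at 0.008 on the index plate. The vial station's steel plate lies 2.5 mm higher, with a slim bevel 0.30 to 0.21 rad short of its first notch that the pin can ride up: the pin rests on it at 0.0105 and falls to 0 in its notches.
- bottle: amber glass solvent bottle, 86 mm across, 200 mm tall, origin at the centre of its underside; a bystander, leave it alone
- beaker: glass beaker, 70 mm across, 85 mm tall, origin at the centre of its underside; a bystander, leave it alone
- cap: screw cap, 46 mm across, 26 mm tall, lying on the bench, origin at the centre of its underside; a bystander, leave it alone
- spanner: open-ended steel spanner, 140 mm long, lying flat on the bench along its own x axis; a bystander, leave it alone

How it is judged:
By the outcome, as a careful person would: the job done as asked, in the order asked, and still so for the second after the job is handed in, with the robot touching nothing.
It also fails if it takes over 54 s, if anything falls off the work surface, if the arm or the gripper's body presses on something with over 40 N, if the wrist force passes 120 N, or if a joint passes its speed limit or range.

## Working session

There is one attempt and no reset: what is moved stays moved. The work goes in short steps, each a Python script; the robot and the scene stay as the last script left them, time stands still between calls to the robot, and variables do not carry over. Pictures are saved under pics/ and viewed, at most 10 in all, crops included, and the job is handed in when it is done.

```bash
mkdir -p pics; ls
cat > h.py <<'E'
from bench import *
import numpy as np, cv2
def und(c,px):
    p=camera_params(c); K=np.array(p["K"]);d=np.array(p["dist_coeffs"]);T=np.array(p["camera_from_world"])
    n=cv2.undistortPoints(np.array([[px]],float),K,d)[0,0]
    R=T[:3,:3]; o=-R.T@T[:3,3]; v=R.T@np.array([n[0],n[1],1]); return o,v/np.linalg.norm(v)
def tri(rays):
    A=np.zeros((3,3));b=np.zeros(3)
    for o,v in rays:
        M=np.eye(3)-np.outer(v,v);A+=M;b+=M@o
    x=np.linalg.solve(A,b); return x,[float(np.linalg.norm((np.eye(3)-np.outer(v,v))@(x-o))) for o,v in rays]
def atz(c,px,z):
    o,v=und(c,px); return o+v*(z-o[2])/v[2]
E
python3 - <<'E'
from h import *
ims={c:read_camera(c) for c in("scene","side","wrist")}
cv2.imwrite("pics/a.png",cv2.cvtColor(cv2.resize(np.vstack([ims["scene"],ims["side"]]),(480,600)),cv2.COLOR_RGB2BGR))
for c in ims: cv2.imwrite(f"pics/{c}0.png",cv2.cvtColor(ims[c],cv2.COLOR_RGB2BGR))
for c in ims:
  for n in ("ring","stand","bottle","beaker","cap","spanner"):
    t=tip_of(c,n); print(c,n,[(np.round(x["at"],1).tolist(),round(x["confidence"],2)) for x in t[:2]])
print(read_time_s(),read_tcp_rot())
E
```

```text
pics
scene ring [([350.0, 232.4], 0.61)]
scene stand [([303.0, 258.6], 0.77)]
scene bottle [([425.6, 306.8], 0.83)]
scene beaker [([220.3, 176.8], 0.73)]
scene cap [([420.3, 238.3], 0.55)]
scene spanner [([290.5, 170.3], 0.58), ([418.5, 237.3], 0.2)]
side ring [([297.5, 165.8], 0.44)]
side stand [([333.7, 208.2], 0.95)]
side bottle [([257.8, 180.9], 0.84)]
side beaker [([436.6, 285.5], 0.82)]
side cap [([230.0, 212.2], 0.62)]
side spanner [([332.7, 292.0], 0.74)]
wrist ring []
wrist stand []
wrist bottle []
wrist beaker []
wrist cap [([116.9, 299.6], 0.76)]
wrist spanner [([116.2, 302.1], 0.58)]
1.05 [1.71530869e-01 9.85178746e-01 2.57833605e-06 1.04443511e-06]
```

View pics/scene0.png

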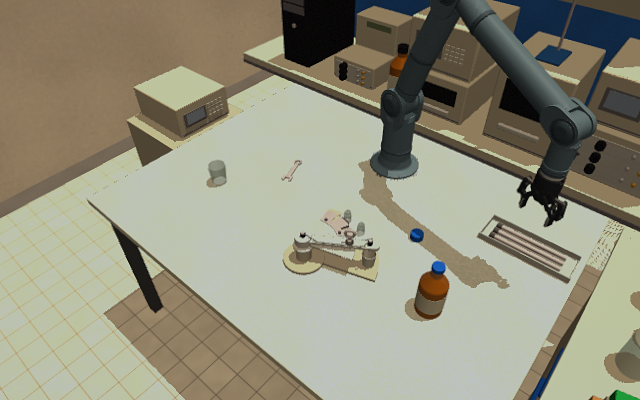

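View pics/side0.png

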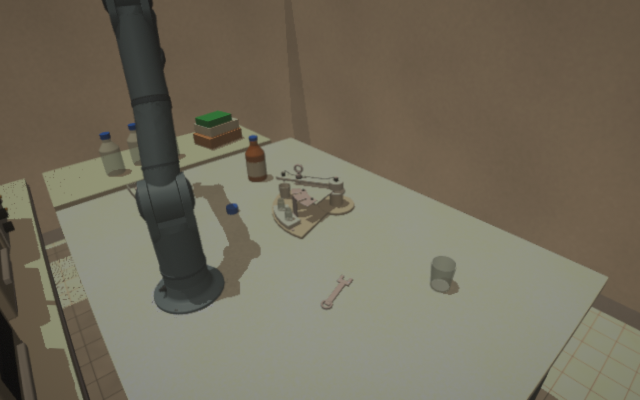

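Run:
```python
from h import *
P={"ring":((350,232.4),(297.5,165.8)),"stand":((303,258.6),(333.7,208.2)),"bottle":((425.6,306.8),(257.8,180.9)),"beaker":((220.3,176.8),(436.6,285.5)),"cap":((420.3,238.3),(230,212.2)),"spanner":((290.5,170.3),(332.7,292))}
for n,(a,b) in P.items():
    x,r=tri([und("scene",a),und("side",b)]); print(n,x.round(4),np.round(r,4))
```

```text
ring [0.5484 0.1864 0.1519] [0. 0.]
stand [ 0.62    0.0539 -0.0083] [0.0045 0.0045]
bottle [ 0.5239  0.4682 -0.0099] [0.0014 0.0014]
beaker [ 0.5319 -0.4763  0.0115] [0.0032 0.0032]
cap [ 0.2947  0.3054 -0.004 ] [0.0032 0.0032]
spanner [ 0.3068 -0.2947  0.0019] [0.0078 0.0078]
```

The scene view shows the stand with its arm pointing toward the bottle, the ring near (350,236) and the pivot near (303,245). The side view shows the ring at (298,168) and the vials on the robot's side. Next I look from close by with the wrist camera.

```bash
cat >> h.py <<'E'
from scipy.spatial.transform import Rotation as Ro
def quat(ya):  # tool down, tool y along world angle ya
    y=np.array([np.cos(ya),np.sin(ya),0]);z=np.array([0,0,-1.]);x=np.cross(y,z)
    return Ro.from_matrix(np.c_[x,y,z]).as_quat()
E
python3 - <<'E'
from h import *
T=np.array(camera_params("wrist")["camera_from_world"]);R=T[:3,:3];o=-R.T@T[:3,3]
Rt=Ro.from_quat(read_tcp_rot()).as_matrix()
off=Rt.T@(o-read_eef_pos()); print("cam in tool",off.round(3)); print("cam axes in tool",(Rt.T@R.T).round(2).tolist())
a=np.arctan2(.1325,-.0716)
for ya in (a-np.pi/2,a+np.pi/2):
    q=quat(ya)
    for p in ([.548,.186,.35],[.548,.186,.15]):
        j=inverse_kinematics(p,q); print(ya,None if j is None else np.round(j,2))
    q=quat(ya+.6); b=a+.6
    j=inverse_kinematics([.62+.15*np.cos(b),.054+.15*np.sin(b),.15],q);print(None if j is None else np.round(j,2))
E
```

```text
cam in tool [ 0.074 -0.    -0.149]
cam axes in tool [[-0.0, -0.96, -0.29], [1.0, -0.0, 0.0], [-0.0, -0.29, 0.96]]
0.49542538096143884 [-0.83  0.17  0.5   1.63 -0.08  1.36  0.17]
0.49542538096143884 [-0.81  0.35  0.49  1.86 -0.2   0.97  0.26]
[-0.75  0.2   0.47  2.04 -0.11  0.93  0.87]
3.637018034551232 [-1.45  0.43  1.4   1.65 -0.43  1.42 -2.65]
3.637018034551232 [-1.36  0.81  1.38  1.88 -0.85  1.22 -2.34]
[-1.43  0.58  1.39  2.06 -0.66  1.07 -1.76]
```

Run:
```python
from h import *
a=np.arctan2(.1325,-.0716);u=np.array([np.cos(a),np.sin(a),0]);t=np.array([-u[1],u[0],0])
q=quat(a-np.pi/2)
p=read_eef_pos();movel([p[0],p[1],.33],speed=.25)
r=np.array([.548,.186,0])
rays={"ring":[],"stand":[]}
for i,d in enumerate((u*0+t*.05,u*-.05-t*.05)):
    (move_ptp if i==0 else movel)(list(r+d+[0,0,.33]),q); pause(.2)
    im=read_camera("wrist");cv2.imwrite(f"pics/w{i}.png",cv2.cvtColor(im,cv2.COLOR_RGB2BGR))
    for n in rays:
        for x in tip_of("wrist",n)[:1]:
            print(i,n,np.round(x["at"],1),round(x["confidence"],2)); rays[n].append(und("wrist",x["at"]))
for n in rays:
    if len(rays[n])>1: x,e=tri(rays[n]);print(n,x.round(4),np.round(e,4))
    for o,v in rays[n]: z={"ring":.144,"stand":0}[n];print(n,"atz",(o+v*(z-o[2])/v[2]).round(4))
print(read_time_s(),read_ft_force())
A=cv2.imread("pics/w0.png");B=cv2.imread("pics/w1.png");cv2.imwrite("pics/w.png",cv2.resize(np.vstack([A,B]),(480,600)))
```

```text
0 ring [367.5 166.9] 0.89
0 stand [355.3 249.2] 0.91
1 ring [266.7 117.1] 0.95
1 stand [291.7 215.1] 0.57
ring [0.5448 0.1873 0.1441] [0.0004 0.0004]
ring atz [0.5448 0.1877 0.144 ]
ring atz [0.5448 0.1868 0.144 ]
stand [0.6258 0.0542 0.005 ] [0.0031 0.0031]
stand atz [0.6278 0.049  0.    ]
stand atz [0.6263 0.0557 0.    ]
5.1417 [-0.06633699 -0.76292535 -0.96219354]
```

View pics/w.png

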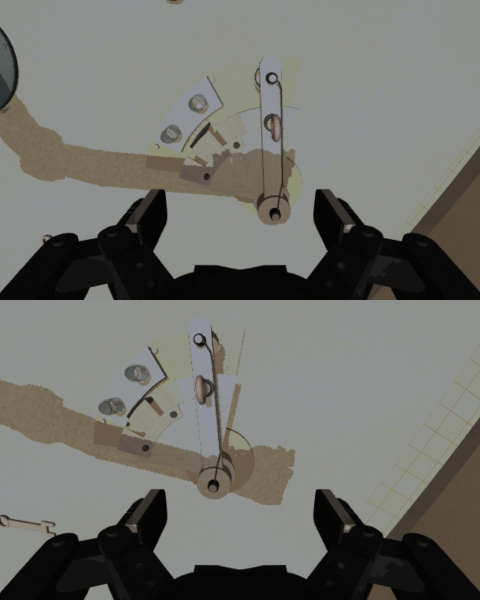

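The ring shows at (367,167) and (267,117) in the two wrist frames, and the pivot bolt at about (366,283) and (285,247). The vials are on the left, which is counter-clockwise. I'll enlarge the station.

Run:
```python
import cv2,numpy as np
A=cv2.imread("pics/w0.png")[90:300,190:430]
A=cv2.convertScaleAbs(A,alpha=1.7)
cv2.imwrite("pics/wz.png",cv2.resize(A,(684,600),interpolation=cv2.INTER_CUBIC))
```

```text
(no output)
```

View pics/wz.png

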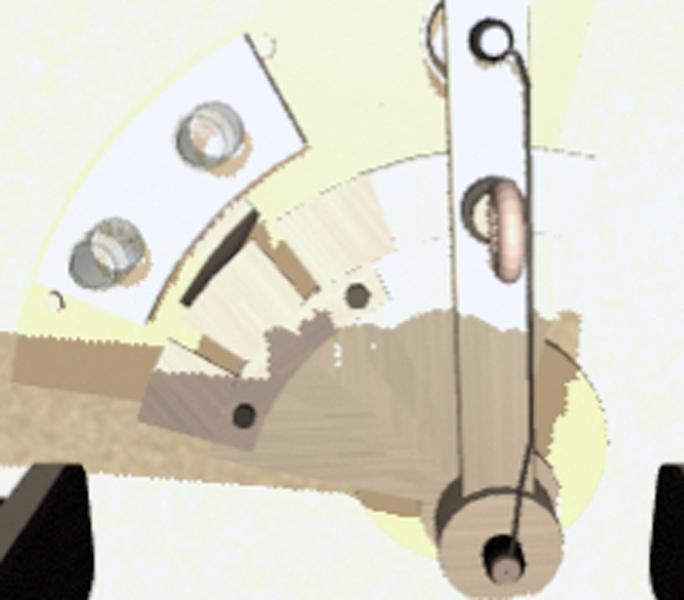

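Run:
```python
from h import *
a=np.arctan2(.1325,-.0716);u=np.array([np.cos(a),np.sin(a),0]);t=np.array([-u[1],u[0],0])
p=camera_params("wrist");T=np.array(p["camera_from_world"]);K=np.array(p["K"]);D=np.array(p["dist_coeffs"]);R=T[:3,:3];o1=-R.T@T[:3,3]
o0=o1+(u*.05+t*.1)
def ray(o,px):
    n=cv2.undistortPoints(np.array([[px]],float),K,D)[0,0];v=R.T@np.array([n[0],n[1],1]);return o,v/np.linalg.norm(v)
def z(o,px,h): o,v=ray(o,px);return (o+v*(h-o[2])/v[2])[:2]
# pin tip of bolt
x,e=tri([ray(o0,(367.2,288.8)),ray(o1,(285,247))]);print("bolt",x,e)
ring=np.array([.5448,.1873])
for h in(.12,.13,.14): print(h,z(o0,(367.2,288.8),h),z(o0,(365.4,280.8),h))
for name,pv in(("net",np.array([.6265,.0535])),("bolt",x[:2])):
    d=ring-pv;ra=np.arctan2(d[1],d[0]);print(name,np.hypot(*d),np.degrees(ra))
    for px in((290,180.3),(263.7,214)):
        n=z(o0,px,.0825)-pv;print("notch",np.hypot(*n),np.arctan2(n[1],n[0])%(2*np.pi)-ra)
# nozzle
```

```text
bolt [0.62558723 0.05868344 0.12284571] [0.0027185084203008507, 0.002718508420300811]
0.12 [0.62730343 0.05430271] [0.61967083 0.06281115]
0.13 [0.62288036 0.05910276] [0.61546038 0.06737419]
0.14 [0.6184573  0.06390281] [0.61124993 0.07193723]
net 0.1567715854356267 121.40877551704946
notch 0.1573421181316503 0.5782622889921019
notch 0.1519351510184128 0.9351297422775335
bolt 0.15188415897362448 122.1339420904836
notch 0.15434935770235633 0.5933885653530555
notch 0.15065880556237246 0.9562238464942521
```

The two notch slots show at about (290,180) and (264,214) in the frame. That puts the first notch near 0.55–0.59 rad, consistent with the second one 0.35 further on. Now I descend and pinch gently.

```bash
cat >> h.py <<'E'
A0=np.radians(121.8); RING=np.array([.5448,.1873]); PIV=RING-.15*np.array([np.cos(A0),np.sin(A0)])
def pose(th,z,dt=0.):   # TCP over ring at swing th, shifted dt along tangent (ccw +)
    a=A0+th; u=np.array([np.cos(a),np.sin(a)]);t=np.array([-u[1],u[0]])
    return [*(PIV+.15*u+dt*t),z],quat(a-np.pi/2)
def ft(th):             # force on tool: radial, tangential(ccw), z
    a=A0+th;f=np.array(read_ft_force());return np.array([f[0]*np.cos(a)+f[1]*np.sin(a),-f[0]*np.sin(a)+f[1]*np.cos(a),f[2]])
E
python3 - <<'E'
from h import *
p,q=pose(0,.24);move_ptp(p,q);move_gripper(.045,20);pause(.2)
read_camera("wrist")
for x in tip_of("wrist","ring")[:1]: print(x["at"],x["confidence"],atz("wrist",x["at"],.144))
print("ft0",ft(0).round(2))
p,q=pose(0,.147);movel(p,q,speed=.12);pause(.2);print("down",ft(0).round(2))
move_gripper(.0,20);pause(.2);print("grip",ft(0).round(2),read_finger_gap(),read_grasp_force(),read_eef_pos(),read_time_s())
im=read_camera("wrist");cv2.imwrite("pics/g.png",cv2.cvtColor(im,cv2.COLOR_RGB2BGR))
E
```

```text
[319.7, 196.3] 0.88 [0.54497564 0.18598512 0.144     ]
ft0 [ 0.34 -0.17 -0.35]
down [-0.23 -0.23  0.5 ]
grip [ 0.9  -0.03  3.07] 0.008401371066875763 23.387608306948096 [0.54499616 0.18741333 0.14730962] 8.1917
```

View pics/g.png

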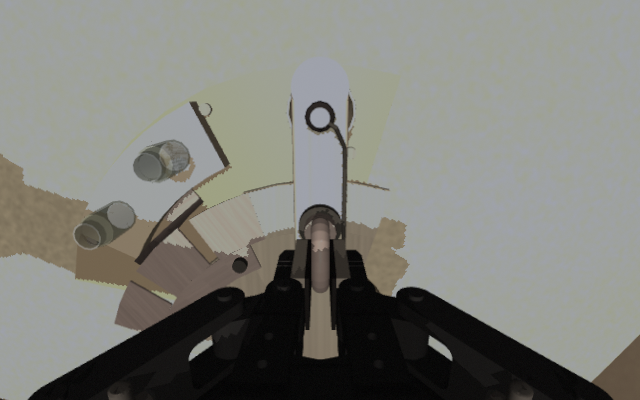

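The ring (320,240) sits between the pads and is squarely pinched, with no side load. Now I lift and swing part of the way.

Run:
```python
from h import *
move_gripper(.0,70);pause(.15);print("grip",ft(0).round(1),read_grasp_force())
for d in(.004,.008,.0115,.0142):
    p,q=pose(0,.147+d);movel(p,q,speed=.03);print(d,ft(0).round(1),round(read_eef_pos()[2]-.147,4))
pause(.1)
E=ft(0);print(E.round(1))
if E[2]<-6:
  for th in np.arange(.04,.341,.05):
    p,q=pose(th,.1612);movel(p,q,speed=.05);f=ft(th);print(round(th,3),f.round(1),read_finger_gap().__round__(4))
    if abs(f[1])>12: print("STOP");break
print(read_time_s())
```

```text
grip [1.1 0.1 4.7] 71.36345042847097
0.004 [-1.1 -3.3 -8.2] 0.0024
0.008 [  0.   -3.4 -11.1] 0.0068
0.0115 [ -1.6  -1.2 -12. ] 0.0107
0.0142 [ -1.3   0.2 -12.4] 0.0136
[ -2.5   0.8 -13.2]
0.04 [ -0.4  -0.2 -11.7] 0.0064
0.09 [ -0.8  -0.2 -12.9] 0.0066
0.14 [ -0.6   1.4 -13.6] 0.0069
0.19 [ -1.    1.  -12.3] 0.0066
0.24 [ -0.8   1.7 -13.2] 0.0061
0.29 [ -0.8   2.  -13.2] 0.0066
0.34 [ -1.    1.4 -12.8] 0.0066
11.8583
```

Run:
```python
from h import *
th=.34
im=read_camera("wrist");cv2.imwrite("pics/s.png",cv2.cvtColor(im,cv2.COLOR_RGB2BGR))
for d in np.arange(.0135,.0064,-.0007):
    p,q=pose(th,.147+d);movel(p,q,speed=.02);pause(.08);f=ft(th);print(round(d,4),f.round(1),round(read_eef_pos()[2]-.147,4))
    if f[2]>-7: break
print(read_time_s())
```

```text
0.0135 [ -0.    2.1 -12.4] 0.0134
0.0128 [ -1.1   0.9 -13.1] 0.0128
0.0121 [  0.    1.9 -11.9] 0.0121
0.0114 [ -0.3   2.3 -12.9] 0.0114
0.0107 [ -0.6   1.2 -11.8] 0.0107
0.01 [ 0.2  2.  -9.5] 0.0103
0.0093 [ 2.4  4.1 -3.5] 0.01
14.2417
```

View pics/s.png

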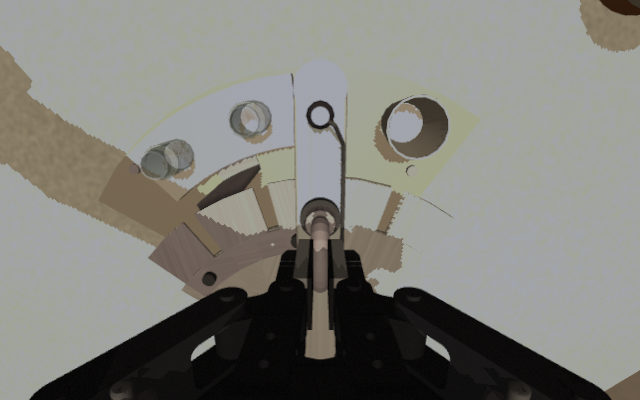

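The arm has swung: the waste notch is now on the right (390,212), the first notch lies ahead on the left (265,205), and the second is beyond it (210,238). The pin touched the plate at about 0.0103. I'll loosen the pads so only the spring presses the pin, then push the ring slowly.

Run:
```python
from h import *
th=.34
move_gripper(.014,20);print("gap",read_finger_gap(),ft(th).round(1))
p,q=pose(th,.151);movel(p,q,speed=.05);pause(.1);b=ft(th);print("base",b.round(1),read_time_s())
th=.34;hist=[]
while th<.64:
    th+=.02 if th<.47 else .006
    p,q=pose(th,.151);movel(p,q,speed=.03 if th<.48 else .015);f=ft(th)-b;hist.append((round(th,3),*f.round(1).tolist()))
    if f[1]<-8:
        pause(.1);f=ft(th)-b;hist.append(("chk",*f.round(1).tolist()))
        if f[1]<-7: break
for h in hist:print(*h)
print(read_time_s(),read_eef_pos())
read_camera("wrist");im=read_camera("wrist");cv2.imwrite("pics/n.png",cv2.cvtColor(im,cv2.COLOR_RGB2BGR))
cs={}
for c in("scene","side"): read_camera(c);x=tip_of(c,"ring")[:1];cs[c]=x;print(c,x)
read_camera("wrist");print(tip_of("wrist","ring")[:1])
```

```text
gap 0.01405239685224337 [0.4 0.3 0.1]
base [-0.9  0.8 -0.2] 14.8417
0.36 0.9 -2.9 0.3
0.38 1.1 -5.7 -2.3
0.4 0.9 -6.6 -1.1
0.42 0.6 -5.6 1.7
0.44 1.5 -5.8 0.5
0.46 1.2 -6.3 0.9
0.48 1.4 -7.7 -0.6
0.486 1.4 -8.2 0.4
chk 1.2 -8.7 0.1
17.0417 [0.49641428 0.13880642 0.15220805]
scene [{'at': [348.0, 218.5], 'confidence': 0.42}]
side [{'at': [294.4, 169.7], 'confidence': 0.5}]
[{'at': [324.9, 256.2], 'confidence': 0.95}]
```

View pics/n.png

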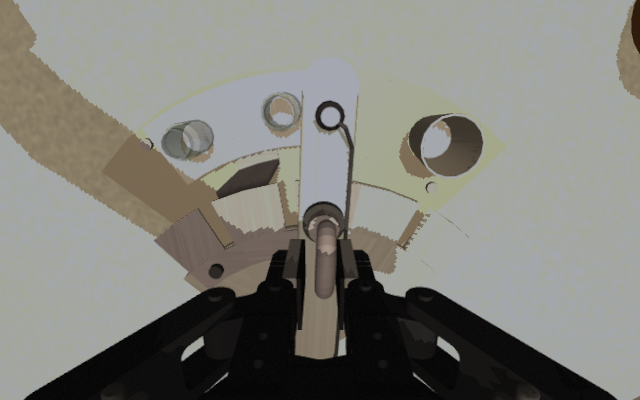

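The first notch (292,205) is still just ahead of the arm bar, so the -8 N was only sliding friction. I'll go on with a higher limit.

Run:
```python
from h import *
b=np.array([-.9,.8,-.2])
th=.486;hist=[]
while th<.66:
    th+=.005
    p,q=pose(th,.151);movel(p,q,speed=.015);f=ft(th)-b;hist.append((round(th,3),*f.round(1).tolist()))
    if f[1]<-12:break
for h in hist:print(*h)
print(read_time_s(),read_eef_pos(),read_finger_gap())
im=read_camera("wrist");cv2.imwrite("pics/n2.png",cv2.cvtColor(im,cv2.COLOR_RGB2BGR))
print(tip_of("wrist","ring")[:1])
```

```text
0.491 1.0 -8.0 -0.7
0.496 0.6 -7.9 -1.0
0.501 0.1 -8.9 -0.4
0.506 1.4 -8.1 -0.1
0.511 1.1 -8.3 1.2
0.516 1.3 -8.1 0.0
0.521 1.4 -8.3 0.1
0.526 0.8 -7.5 -0.5
0.531 1.1 -8.8 -0.4
0.536 1.1 -7.8 1.0
0.541 0.7 -7.8 1.0
0.546 1.5 -7.9 0.6
0.551 1.8 -8.5 0.1
0.556 1.6 -9.0 0.4
0.561 0.2 -8.7 -0.1
0.566 1.0 -8.2 -0.3
0.571 2.0 -6.9 0.4
0.576 1.4 -7.3 1.3
0.581 1.3 -8.7 1.8
0.586 1.2 -8.1 1.1
0.591 1.3 -8.9 -0.4
0.596 2.4 -8.1 0.5
0.601 1.5 -8.3 0.2
0.606 0.9 -8.3 0.0
0.611 1.3 -8.5 -0.3
0.616 0.3 -7.2 -2.8
0.621 2.1 -2.2 1.4
0.626 1.2 -2.9 0.1
0.631 1.3 -5.5 -1.7
0.636 1.3 -5.8 -2.6
0.641 1.7 -7.6 -3.3
0.646 0.2 -8.7 -3.7
0.651 1.5 -9.1 -4.1
0.656 0.6 -11.0 -6.2
0.661 0.1 -11.5 -7.3
26.1917 [0.48477812 0.11625287 0.15109767] 0.01415728817329938
[{'at': [326.5, 248.0], 'confidence': 0.66}]
```

View pics/n2.png

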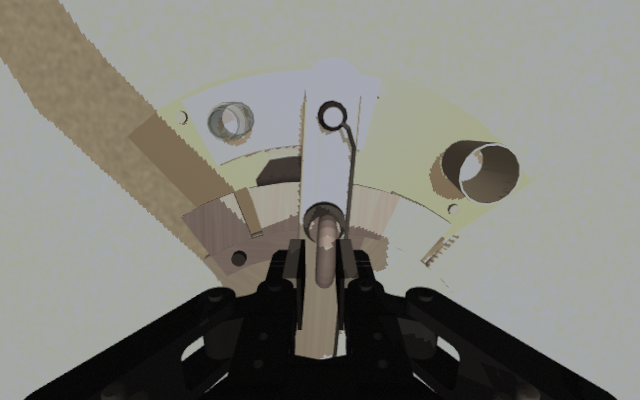

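The force fell off at 0.616 and then rose steadily, so the pin is in the notch. The downward pull on the tool shows pad friction is holding the ring partly up. I'll back off so the spring can seat the pin, then test the lock both ways and the height.

Run:
```python
from h import *
b=np.array([-.9,.8,-.2])
def go(th,sp=.02,z=.151):
    p,q=pose(th,z);movel(p,q,speed=sp);pause(.08);f=ft(th)-b;print(round(th,3),f.round(1));return f
for th in(.645,.63,.615,.6,.59,.58,.57,.56,.55,.54):
    f=go(th)
    if f[1]>6: break
lo=th
for th in np.arange(lo+.02,.65,.012):
    f=go(th)
    if f[1]<-6: break
mid=(lo+th)/2;print("mid",lo,th,mid);go(mid)
move_gripper(.03,20);go(mid,.1,.24);pause(.2)
rays=[]
for d in(-.03,.03):
    p,q=pose(mid,.24,d);movel(p,q,speed=.15);pause(.15);im=read_camera("wrist")
    for x in tip_of("wrist","ring")[:1]:print(x);rays.append(und("wrist",x["at"]))
cv2.imwrite("pics/e.png",cv2.cvtColor(im,cv2.COLOR_RGB2BGR))
if len(rays)>1:
    x,e=tri(rays);d=x[:2]-PIV;print("ring",x,e,np.hypot(*d),np.arctan2(d[1],d[0])%(2*np.pi)-A0)
print(read_time_s(),ft(mid))
```

```text
0.645 [ 1.8 -7.3 -3.1]
0.63 [ 1.9 -5.5 -1.1]
0.615 [ 1.  -0.8 -0.2]
0.6 [ 0.9 -0.9 -0.4]
0.59 [ 0.6 -1.  -0.6]
0.58 [-0.2  0.8 -0.2]
0.57 [0.6 3.1 1.6]
0.56 [0.9 5.4 4. ]
0.55 [1.  7.3 4.8]
0.57 [0.4 4.7 1.8]
0.582 [ 0.   0.8 -0.6]
0.594 [ 0.8 -0.3  0.2]
0.606 [ 0.1 -0.7  1.4]
0.618 [ 1.5 -1.9  1. ]
0.63 [ 1.3 -3.2  0.4]
0.642 [-0.3 -6.1 -1.6]
mid 0.55 0.6420000000000001 0.5960000000000001
0.596 [ 1.5 -1.2 -0.3]
0.596 [1.1 0.4 0.2]
{'at': [352.5, 193.5], 'confidence': 0.76}
35.3167 [-0.47833255  0.02751279  0.11884764]
```

View pics/e.png

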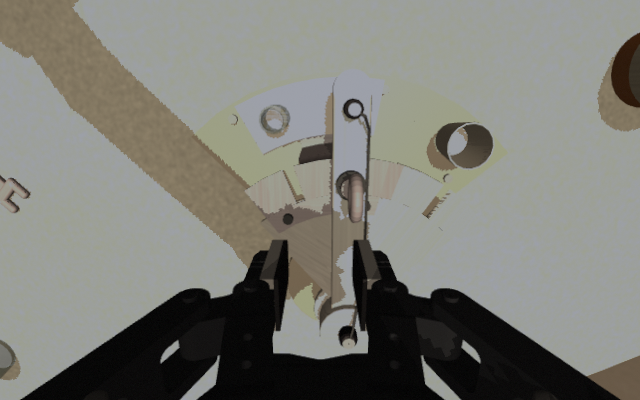

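The first vial sits under the nozzle, the ring is at (354,195), and only the second notch (292,185) shows ahead. The arm resists both ways. One more check of the ring height.

Run:
```python
from h import *
mid=.596;rays=[]
for d,z in((.03,.24),(.0,.27),(-.04,.25),(-.055,.24)):
    p,q=pose(mid,z,d);movel(p,q,speed=.15);pause(.15);read_camera("wrist")
    for x in tip_of("wrist","ring")[:1]:print(d,x);rays.append(und("wrist",x["at"]))
x,e=tri(rays);d=x[:2]-PIV;print("ring",x.round(4),np.round(e,4),np.hypot(*d),np.arctan2(d[1],d[0])%(2*np.pi)-A0)
print(read_time_s())
```

```text
0.03 {'at': [358.1, 194.2], 'confidence': 0.98}
0.0 {'at': [319.2, 185.0], 'confidence': 0.59}
-0.04 {'at': [270.2, 189.4], 'confidence': 0.79}
-0.055 {'at': [247.1, 194.3], 'confidence': 0.66}
ring [0.4868 0.1196 0.1409] [0.0004 0.0008 0.0008 0.0004] 0.14951568417971625 0.6046596485839988
37.7167
```

```bash
python3 -c "
from h import *
print(sign_off(),read_time_s())"
```

```text
the job is handed in; nothing more can be done
the job is handed in; nothing more can be done
```

The outlet arm is locked in the first vial's notch at about 0.59 rad, with the pin home (ring measured at 141 mm, nominal 144 mm), the gripper clear of everything, and the job handed in at about 38 s.

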